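# Clamp the tube rack on the shaker

### The job

Secure the tube rack on the shaker: push the clamp strap round with the side of a finger until it lies fully home across the rack, then push the cam lever on the catch all the way down. Do not pick up or shift the rack, and leave everything else on the bench where it is.

Things in the scene. Friction and masses are not known exactly. Their poses are not given: they have to be found in the camera images.
- shaker: Orbital shaker, blue base, white platform, fixed to the table. Origin on the table under the platform's centre; x points away from its control panel (panel faces the robot), y from the strap's pivot post to the catch, z up. Base 250 mm wide, x -210 to +125 mm; platform 200 x 230 mm, top 85 mm above the table. Pivot post at (0, -85) mm, catch at (0, +85) mm.
- rack: Grey rack with 15 white-capped tubes, loose on the platform between post and catch, long side along the shaker's y: 75 x 120 x 58 mm, about 0.4 kg. Origin at the centre of its underside, z up. The cap tops are 4 mm below the strap's underside.
- strap (a joint): Clamp strap turning level about the pivot post. Radians: 0 = home, across the rack with its end in the catch (hard stop); grows to 1.8 as it opens towards the panel side, counter-clockwise from above; starts at 0.95 to 1.7. At angle a it points from the pivot along the shaker's y turned by +a about z. Friction holds it where left, about 1.5 N at 80 mm from the pivot.
- strap_pivot (a point): Point on the strap's pivot axis, level with the strap's underside, 147 mm above the table. The strap is an aluminium angle bar: a flat 24 mm wide, 4 mm thick, ending 180 mm from the pivot, and an upright web.
- strap_web (a point): Middle of the web's outer face, the face to push: 80 mm out from the pivot, 14 mm from the strap's centre line, 14 mm above the strap's underside. The web is 28 mm high, 4 mm thick, 20 to 140 mm out from the pivot, along the edge that trails when the strap swings home (shaker's -x side when home).
- strap_end (a point): Free end of the strap: on its centre line, at its underside, 180 mm from the pivot axis.
- lever (a joint): Cam lever on the catch. Radians: 0 = upright; grows as it goes down outwards, away from the rack (towards the shaker's +y), to a hard stop at 1.5 = fully down, nearly level. Starts at 0 to 0.4. Friction holds it where left; it takes about 4 N at 60 mm from its pivot.
- lever_pivot (a point): On the lever's level hinge axis (along the shaker's x), 163 mm above the table. The steel catch below it has a seat for the strap's end and a back column 177 mm high at the shaker's x = +19 to +29 mm; it is open on the panel side.
- lever_tip (a point): Outer end of the lever, on its centre line, 78 mm from its pivot. The lever is a steel bar 14 mm wide (shaker's x) and 8 mm thick; its last 16 mm is a black round grip 18 mm across.
- bottle: Amber reagent bottle, 68 mm across, 150 mm tall; loose bystander, origin at its underside. Leave alone.
- flask: Conical glass flask, 84 mm across at the foot, 118 mm tall; loose bystander, origin at its underside. Leave alone.
- beaker: Clear beaker, 70 mm across, 90 mm tall; loose bystander, origin at its underside. Leave alone.
- tip_box: Closed pipette-tip box, 122 x 87 x 62 mm; loose bystander, origin at its underside. Leave alone.
- dishes: Stack of three dishes, 90 mm across, 41 mm tall; loose bystander, origin at its underside. Leave alone.
- jar: White jar, 56 mm across, 70 mm tall; loose bystander, origin at its underside. Leave alone.

How it is judged:
By the outcome, as a careful person would: the job done as asked, in the order asked, and still so for the second after the job is handed in, with the robot touching nothing.
It also fails if it takes over 45 s, if anything falls off the work surface, if the arm or the gripper's body presses on something with over 40 N, if the wrist force passes 120 N, or if a joint passes its speed limit or range.

### The arm

A 6-joint arm with a two-finger parallel gripper is mounted at the origin on the work surface. World frame = base frame: x ahead of the robot, y to its left, z up, the work surface at z = 0. Lengths are in m, angles in rad, forces in N, time in s.
With the tool pointing down it reaches from about 0.35 to 0.775 m from the base axis. Payload 7.3 kg.
Tool frame: the origin (TCP) lies on the centre line of the jaws, within the pads' length; the fingertips stand manip.tcp_to_tips ahead of it and the grasp point (between the pads) lies 11 mm behind it (manip.tcp_to_tips is the distance from the TCP to the fingertips, in m); z points along the fingers, y is the line along which they close (so a half turn about z gives the same grasp; the last joint's range is limited). The gripper opens to 92 mm and grips with 3 to 60 N. Pads are 19 mm wide; open, the fingers measure 130 mm over their backs; the gripper's body (75 mm by 190 mm) begins 47 mm behind the grasp point.
Start: joints at [-1.265, 0.342, 1.524, -0, 1.275, -0.146], TCP at [0.229, -0.472, 0.235] pointing down, gripper open.
Joint ranges: [-2.53, 2.53], [-0.77, 2.02], [0.04, 2.7], [-1, 4.14], [0.28, 2.66], [-3.11, 3.11]. Speed limits (rad/s): [2.57, 2.57, 3.14, 3.14, 3.14, 3.14].

### API

Orientations are given as a rotation vector (axis times angle).
In Python, from rig import manip gives the robot as it stands.
- The arm moves only by the tool drive_tool, never from a script. Its argument "moves" is a list of rows, each a list of 7 numbers: the opening, from -1 (shut) to 1 (fully open), then the shift along the world's x, y, z normalised to -1 to 1, where 1 is 1000 mm, then the turn, a rotation vector about the world's x, y, z normalised to -1 to 1, where 1 is 2 pi rad. In form: [[grip, tx, ty, tz, rx, ry, rz], ...]. A call has 1 to 20 rows; each row is the pose to reach, as a shift and turn from the pose commanded when the call began, turning the shorter way round; what a row does not reach only later rows make up. A row lasts 1/10 s, in which the tool goes at most 50 mm and 8.59 degrees, less where a joint would pass 70% of its speed; a pose out of reach is approached as far as the arm can. A call with a number of a shift or a turn outside -1 to 1 is refused whole. A call with a gripper value outside its range is refused whole. The fingers move at their own pace and stop on an object; "squeeze" is the grip in N (left out, the last holds). Time passes only in rows, so rows that repeat a pose let the fingers close. It gives the time, the measured TCP pose, the force, the opening and the grip force at its end, in the units of the state.
- manip.get_state(): the state, without advancing time (a new reading comes with each control period).
- manip.capture(name): name is "scene" or "side" or "wrist"; returns the picture (384x512x3 uint8, red, green, blue); there is no depth.
- manip.camera_params(name): a dict with "camera_matrix" (3x3 intrinsics, pixels), "origin" and "attitude" of the camera in the world. Camera axes: x right, y down, z forward; pixel columns grow to the right and rows downward; lengths in m; the calibration is good to about 2 mm. A picture is of the moment at which its call begins: read the wrist's pose just before it. camera_params takes no time and is no camera call; for the wrist camera it gives the pose at the moment of the call.
- manip.close_job(): hands the job in; it is judged then, once.
The state is a dict: "time_s": time; "q": joint angles; "qd": joint speeds; "effort": joint torques, N m; "tcp_pos": TCP position; "ee_rot": TCP orientation; "contact_force": force on the tool from outside, world axes, zero at the start; "moment": the same for the moment, N m; "gripper_width": finger opening in m; "grasp_force": force on a finger pad.
Only numpy, scipy, OpenCV 4.12 (cv2) and the standard library are available. Lean on these libraries where they do the work, as an engineer would, in place of code of your own. Each camera call takes 0.05 s, during which the arm holds its last target. There are 200 camera calls.

## Working session

There is one attempt and no reset: what is moved stays moved. The work goes in short steps, Python scripts to look and compute and a tool call to move; the robot and the scene stay as the last step left them, time stands still between calls to the robot, and variables do not carry over. Pictures are saved under pics/ and viewed, at most 10 in all, crops included, and the job is handed in when it is done.

Besides the shell and the picture viewer there is one more tool, called after "Request:" as name(argument=value, ...) on one line, values as JSON. drive_tool: Moves the arm, as the interface text tells. Its arguments: {"type":"object","properties":{"moves":{"type":"array","items":{"type":"array","items":{"type":"number"}}},"squeeze":{"type":"number"}},"required":["moves"]}

```bash
mkdir -p pics; ls; python3 - <<'E'
from rig import manip
import cv2,numpy as np
s=manip.get_state(); print({k:np.round(v,3).tolist() for k,v in s.items()}, manip.tcp_to_tips)
ims=[]
for n in("scene","side"):
    im=manip.capture(n)[:,:,::-1]; cv2.imwrite(f"pics/{n}0.png",im)
    cv2.imwrite(f"pics/{n}0b.png",cv2.resize(im,(800,600),interpolation=cv2.INTER_CUBIC))
    p=manip.camera_params(n); print(n,{k:np.round(v,4).tolist() for k,v in p.items()})
E
```

```text
pics
{'time_s': 0.0, 'q': [-1.265, 0.343, 1.525, -0.0, 1.275, -0.146], 'qd': [-0.001, -0.001, -0.001, -0.001, 0.0, -0.001], 'effort': [0.0, -43.124, -24.422, 0.072, 0.056, -0.0], 'tcp_pos': [0.229, -0.472, 0.234], 'ee_rot': [-3.06, -0.703, 0.0], 'contact_force': [-0.409, 0.208, -0.002], 'moment': [-0.009, -0.039, 0.016], 'grasp_force': 0.0, 'gripper_width': 0.092} 0.008
scene {'camera_matrix': [[456.1498, 0.0, 257.1809], [0.0, 456.1498, 193.8486], [0.0, 0.0, 1.0]], 'origin': [1.3957, 0.6754, 1.014], 'attitude': [-1.1302, -2.2835, 1.0758]}
side {'camera_matrix': [[446.163, 0.0, 257.2575], [0.0, 446.163, 194.5933], [0.0, 0.0, 1.0]], 'origin': [0.0836, 0.7418, 0.9519], 'attitude': [-0.8032, 2.5476, -1.0835]}
```

View pics/scene0b.png

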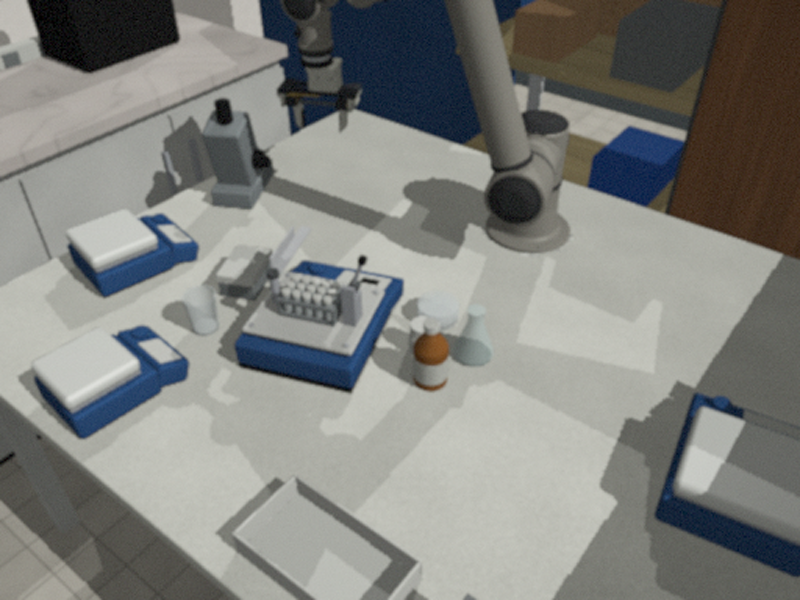

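View pics/side0b.png

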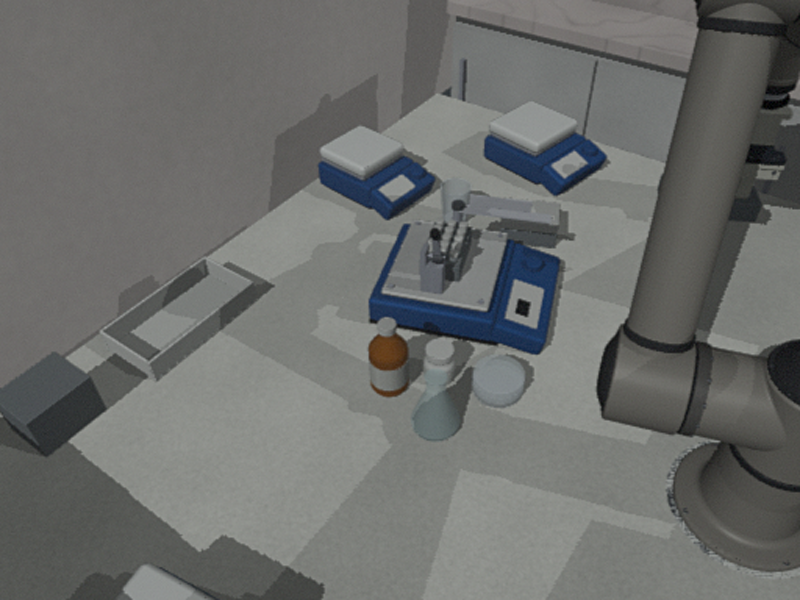

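```bash
python3 - <<'E'
import cv2
for n,(x,y) in dict(scene=(138,142),side=(232,112)).items():
    c=cv2.imread(f"pics/{n}0.png")[y:y+114,x:x+136]
    c=cv2.resize(c,None,fx=5.88,fy=5.2,interpolation=cv2.INTER_CUBIC) if 0 else cv2.resize(c,None,fx=5,fy=5,interpolation=cv2.INTER_CUBIC)
    for i in range(0,136,20): cv2.putText(c,str(x+i),(i*5,10),0,.35,(0,0,255)); cv2.line(c,(i*5,12),(i*5,20),(0,0,255))
    for i in range(0,114,20): cv2.putText(c,str(y+i),(0,i*5+4),0,.35,(0,0,255)); cv2.line(c,(25,i*5),(32,i*5),(0,0,255))
    cv2.imwrite(f"pics/{n}0c.png",c)
E
```

```text
(no output)
```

View pics/scene0c.png

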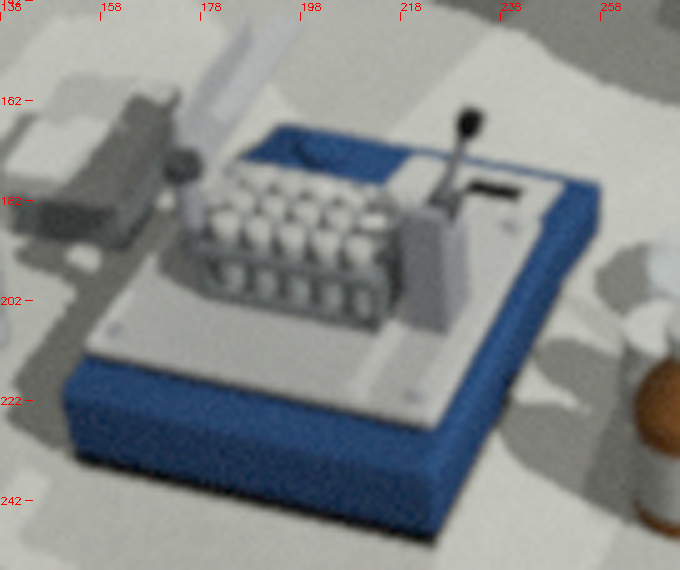

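View pics/side0c.png

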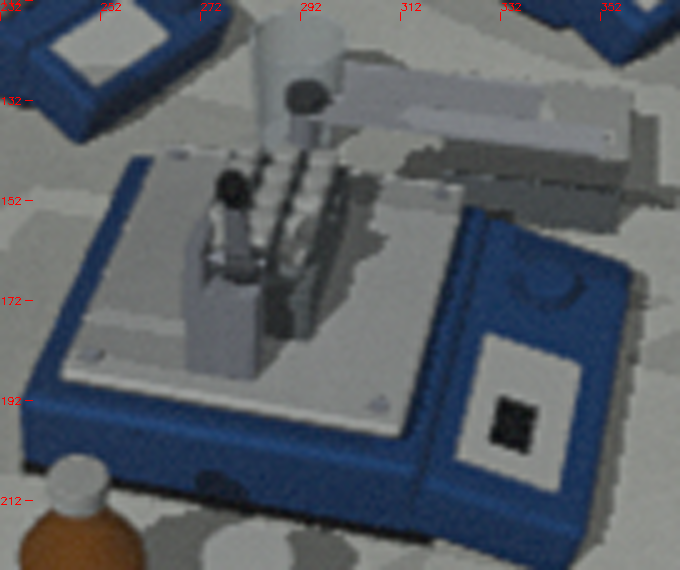

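```bash
cat > h.py <<'E'
import numpy as np,cv2
from scipy.spatial.transform import Rotation as R
from rig import manip
def ray(n,uv,p=None):
    p=p or manip.camera_params(n); K=np.array(p["camera_matrix"])
    d=R.from_rotvec(p["attitude"]).as_matrix()@np.linalg.inv(K)@[*uv,1]
    return np.array(p["origin"]),d/np.linalg.norm(d)
def onz(n,uv,z,p=None):
    o,d=ray(n,uv,p); return o+d*(z-o[2])/d[2]
def tri(a,b):
    (o1,d1),(o2,d2)=a,b
    t=np.linalg.lstsq(np.c_[d1,-d2],o2-o1,rcond=None)[0]
    p,q=o1+t[0]*d1,o2+t[1]*d2; return (p+q)/2,np.linalg.norm(p-q)
def proj(n,P,p=None):
    p=p or manip.camera_params(n); c=R.from_rotvec(p["attitude"]).as_matrix().T@(np.array(P)-p["origin"])
    c=np.array(p["camera_matrix"])@c; return c[:2]/c[2]
E
python3 - <<'E'
from h import *
obs=[("side",(244.6,187),(.1,.115)),("side",(312.6,198.4),(-.1,.115)),("side",(324.4,149.4),(-.1,-.115)),("side",(262.4,142.4),(.1,-.115)),
("scene",(155.6,211),(.1,-.115)),("scene",(225,225.6),(.1,.115)),("scene",(251,179),(-.1,.115))]
W=np.array([onz(n,u,.085)[:2] for n,u,_ in obs]);L=np.array([l for *_,l in obs])
wc,lc=W.mean(0),L.mean(0);a,b=W-wc,L-lc
th=np.arctan2((b[:,0]*a[:,1]-b[:,1]*a[:,0]).sum(),(a*b).sum())
M=R.from_euler('z',th).as_matrix()[:2,:2];c=wc-M@lc
print("centre",c,"yaw",np.degrees(th));print(np.round((W-(L@M.T+c))*1000,1).tolist())
loc=lambda P:np.r_[M.T@(P[:2]-c),P[2]]
# grip ball: scene(470,123) side(233,188); knob
for nm,u,v in(("grip",(138+470/5,142+123/5),(232+233/5,112+188/5)),("knob",(138+183/5,142+163/5),(232+305/5,112+97/5))):
    P,e=tri(ray("scene",u),ray("side",v));print(nm,P,e,"local",loc(P))
for nm,v,z in(("end_lo",(232+612/5,112+150/5),.149),):
    print(nm,loc(onz("side",v,z)))
pv=M@[0,-.085]+c
print("pivot",pv,"catch",M@[0,.085]+c,"pivot px",proj("side",[*pv,.147]))
for a in np.arange(.95,1.75,.15):
    d=np.array([-np.sin(a),np.cos(a)]);e=M@(d*.18+[0,-.085])+c;print(round(a,2),e,proj("side",[*e,.147]),proj("scene",[*e,.147]))
E
```

```text
centre [ 0.62106942 -0.13624067] yaw 22.07877059710037
[[5.6, -3.8], [6.1, 2.4], [1.3, 3.2], [-1.5, 7.0], [3.8, -1.0], [11.0, -3.1], [-26.3, -4.8]]
grip [ 0.59004233 -0.03828152  0.22896296] 0.002635188094626624 local [0.00806917 0.1024381  0.22896296]
knob [ 0.65559522 -0.21906091  0.1551976 ] 0.0002700937260034688 local [ 0.00086341 -0.08972445  0.1551976 ]
end_lo [-0.18479552 -0.08288996  0.149     ]
pivot [ 0.6530193  -0.21500745] catch [ 0.58911954 -0.05747389] pivot px [292.89385612 134.58166982]
0.95 [ 0.47798556 -0.1730171 ] [337.63805348 162.39236341] [223.22124303 155.74702537]
1.1 [ 0.47367604 -0.19964532] [343.43446607 158.00143951] [218.02372505 152.40246462]
1.25 [ 0.47339418 -0.22661854] [347.90169503 153.15526311] [212.05581588 149.62424751]
1.4 [ 0.47714632 -0.253331  ] [350.97045395 147.99648716] [205.44094307 147.44700339]
1.55 [ 0.48484819 -0.2791828 ] [352.61755674 142.66707325] [198.30477744 145.89612324]
1.7 [ 0.49632681 -0.30359336] [352.86110046 137.30306364] [190.77443476 144.98872606]
```

```bash
cat >> h.py <<'E'
def fit():
    obs=[("side",(244.6,187),(.1,.115)),("side",(312.6,198.4),(-.1,.115)),("side",(324.4,149.4),(-.1,-.115)),("side",(262.4,142.4),(.1,-.115)),
    ("scene",(155.6,211),(.1,-.115)),("scene",(225,225.6),(.1,.115))]
    W=np.array([onz(n,u,.085)[:2] for n,u,_ in obs]);L=np.array([l for *_,l in obs])
    wc,lc=W.mean(0),L.mean(0);a,b=W-wc,L-lc
    th=np.arctan2((b[:,0]*a[:,1]-b[:,1]*a[:,0]).sum(),(a*b).sum())
    M=R.from_euler('z',th).as_matrix()[:2,:2]; return th,M,wc-M@lc,W-(L@M.T+wc-M@lc)
E
python3 - <<'E'
from h import *
th,M,c,r=fit();print("centre",c,"yaw",np.degrees(th),np.round(r*1000,1).tolist())
loc=lambda P:np.r_[M.T@(P[:2]-c),P[2]]
for nm,u,v in(("grip",(138+470/5,142+123/5),(232+233/5,112+188/5)),("knob",(138+183/5,142+163/5),(232+305/5,112+97/5))):
    P,e=tri(ray("scene",u),ray("side",v));print(nm,P,e,"local",loc(P))
print("end",loc(onz("side",(232+612/5,112+150/5),.149)))
W=lambda x,y:np.round(M@[x,y]+c,4)
print("pivot",W(0,-.085),"catch",W(0,.085))
for a in(1.7,1.6,1.5,1,.5,0):
    print(a,"web pt",W(*(np.array([-np.sin(a),np.cos(a)])*.08+np.array([-np.cos(a),-np.sin(a)])*.014+[0,-.085])))
# bystanders
for nm,n,uv,z in(("beaker top scene","scene",(202/1.5625,293/1.5625),.09),("bottle cap","scene",(432/1.5625,322/1.5625),.15),("flask top","scene",(478/1.5625,310/1.5625),.118),("dishes","side",(499/1.5625,375/1.5625),.041),("box","side",(232+560/5,112+110/5),.062)):
    P=onz(n,uv,z);print(nm,P,loc(P))
E
```

```text
centre [ 0.62524003 -0.13489356] yaw 21.072681111815264 [[-1.0, -4.2], [0.7, -1.3], [-0.3, 1.0], [-4.4, 8.1], [0.8, 0.1], [4.3, -3.5]]
grip [ 0.59004233 -0.03828152  0.22896296] 0.002635188094626624 local [0.00189319 0.10280652 0.22896296]
knob [ 0.65559522 -0.21906091  0.1551976 ] 0.0002700937260034688 local [-0.00193734 -0.08945293  0.1551976 ]
end [-0.18768765 -0.08587942  0.149     ]
pivot [ 0.6558 -0.2142] catch [ 0.5947 -0.0556]
1.7 web pt [ 0.5922 -0.2647]
1.6 web pt [ 0.5874 -0.2581]
1.5 web pt [ 0.5834 -0.251 ]
1 web pt [ 0.5746 -0.2118]
0.5 web pt [ 0.5857 -0.1732]
0 web pt [ 0.614  -0.1446]
beaker top scene [ 0.73708482 -0.35408879  0.09      ] [ 0.0255531  -0.24475057  0.09      ]
bottle cap [0.58018599 0.11683419 0.15      ] [0.04846814 0.25109274 0.15      ]
flask top [0.46706528 0.14679661 0.118     ] [-0.04631458  0.31972419  0.118     ]
dishes [0.41626309 0.02206366 0.041     ] [-0.13856735  0.22159878  0.041     ]
box [ 0.57284594 -0.41426229  0.062     ] [-0.14933781 -0.24184757  0.062     ]
```

```bash
cat >> h.py <<'E'
th,M,c,_=fit()
W=lambda x,y:M@[x,y]+c
def pushpose(a,g,r=.08,half=.019):   # TCP xy and tool-y line direction for a finger back g m off the web
    d=np.array([-np.sin(a),np.cos(a)]);n=np.array([-np.cos(a),-np.sin(a)])
    xy=W(*(np.array([0,-.085])+r*d+(.014+half+g)*n)); psi=th+np.arctan2(-n[1],-n[0])  # push direction
    return xy,psi
def rel(xy,z,psi):  # shift in m, turn/2pi from the state now (tool y line along psi)
    s=manip.get_state();y=R.from_rotvec(s["ee_rot"]).as_matrix()[:,1]
    dy=(psi-np.arctan2(y[1],y[0])+np.pi/2)%np.pi-np.pi/2
    return np.round([*(np.r_[xy,z]-s["tcp_pos"]),dy/2/np.pi],4)
E
python3 - <<'E'
from h import *
for g in(.03,):
    xy,psi=pushpose(1.57,g);print(xy,np.degrees(psi),rel(xy,.161,psi))
E
```

```text
[ 0.60373401 -0.30171879] 111.02705494735451 [ 0.3746  0.1703 -0.0731 -0.0135]
```

Request:
drive_tool(moves=[[-1,0.04,0.018,0,0,0,0],[-1,0.085,0.038,0,0,0,-0.0135],[-1,0.13,0.058,0,0,0,-0.0135],[-1,0.175,0.079,0,0,0,-0.0135],[-1,0.22,0.099,0,0,0,-0.0135],[-1,0.265,0.119,0,0,0,-0.0135],[-1,0.31,0.139,-0.01,0,0,-0.0135],[-1,0.345,0.155,-0.03,0,0,-0.0135],[-1,0.37,0.165,-0.05,0,0,-0.0135],[-1,0.375,0.165,-0.073,0,0,-0.0135],[-1,0.375,0.165,-0.073,0,0,-0.0135],[-1,0.375,0.165,-0.073,0,0,-0.0135]])

```text
time_s: 1.3
tcp_pos: [0.6038, -0.3073, 0.1614]
ee_rot: [-3.088, -0.573, 0.002]
contact_force: [-0.2, -0.2, 0.2]
gripper_width: 0.002
grasp_force: 0.0
```

```bash
python3 - <<'E'
from h import *
im=[]
for n in("side","wrist"):
    a=manip.capture(n)[:,:,::-1]
    if n=="side": a=a[90:240,220:420]
    im.append(cv2.resize(a,(400,300),interpolation=cv2.INTER_CUBIC))
a=manip.capture("scene")[130:280,120:320,::-1];cv2.imwrite("pics/m1.png",np.hstack([cv2.resize(x,(400,300),interpolation=cv2.INTER_CUBIC) for x in im]))
cv2.imwrite("pics/m1.png",np.vstack([np.hstack(im),cv2.copyMakeBorder(cv2.resize(a,(400,300),interpolation=cv2.INTER_CUBIC),0,0,0,400,0)]))
s=manip.get_state();print(s["tcp_pos"],s["time_s"],s["q"],s["contact_force"],s["gripper_width"])
E
```

```text
[ 0.60418676 -0.30830745  0.16363219] 1.45 [-5.84645292e-01  6.80148717e-01  1.15127608e+00 -1.57515060e-04
  1.30745629e+00  6.20266651e-01] [-0.73098963 -0.53360121  0.49410484] 0.00036126472081293996
```

View pics/m1.png

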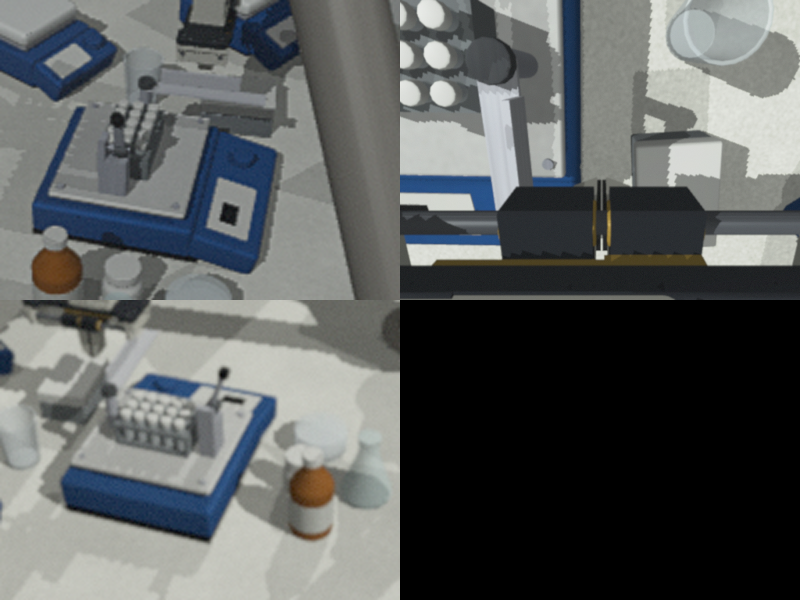

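```bash
python3 - <<'E'
from h import *
s=manip.get_state();T=R.from_rotvec(s["ee_rot"]).as_matrix();p=manip.camera_params("wrist")
print(np.round(T,3).tolist(), T.T@(np.array(p["origin"])-s["tcp_pos"]))
sc=np.array([400/512,300/384]);sh=np.array([400,0])
for v in([0,0,.008],[.0095,.019,.008],[-.0095,.019,.008],[.0095,-.019,.008],[-.0095,-.019,.008],[0,.04,-.058],[0,-.04,-.058]):
    print(v,np.round(proj("wrist",s["tcp_pos"]+T@v,p)*sc+sh))
# strap points: web outer top edge & flat ends in the composite
loc=lambda P:np.r_[M.T@(P[:2]-c),P[2]]
for nm,uv,z in(("web top outer near",(525,97),.175),("web top outer far",(531,185),.175),("flat left hi",(478,85),.151),("flat left lo",(497,185),.151),("knob",(492,62),.16)):
    print(nm,np.round(loc(onz("wrist",(np.array(uv)-sh)/sc,z,p)),4))
E
```

```text
[[0.934, 0.358, 0.002], [0.358, -0.934, -0.002], [0.001, 0.002, -1.0]] [ 0.07515055  0.00034676 -0.15003649]
[0, 0, 0.008] [601. 193.]
[0.0095, 0.019, 0.008] [630. 180.]
[-0.0095, 0.019, 0.008] [629. 206.]
[0.0095, -0.019, 0.008] [571. 180.]
[-0.0095, -0.019, 0.008] [572. 206.]
[0, 0.04, -0.058] [697. 262.]
[0, -0.04, -0.058] [504. 263.]
web top outer near [-0.0184 -0.1154  0.175 ]
web top outer far [-0.0676 -0.1147  0.175 ]
flat left hi [-0.0132 -0.0811  0.151 ]
flat left lo [-0.078  -0.0852  0.151 ]
knob [-0.0005 -0.0945  0.16  ]
```

```bash
python3 - <<'E'
from h import *
for a in(1.57,1.45,1.33,1.21,1.09,.97,.85,.73,.61,.49,.4,.3,.2,.1,0):
    xy,psi=pushpose(a,0);print(a,rel(xy,.162,psi).tolist())
E
```

```text
1.57 [-0.0112, 0.0346, -0.0016, 0.0002]
1.45 [-0.0179, 0.0425, -0.0016, -0.0189]
1.33 [-0.0236, 0.0512, -0.0016, -0.038]
1.21 [-0.0282, 0.0605, -0.0016, -0.0571]
1.09 [-0.0316, 0.0703, -0.0016, -0.0762]
0.97 [-0.0338, 0.0805, -0.0016, -0.0953]
0.85 [-0.0349, 0.0908, -0.0016, -0.1144]
0.73 [-0.0346, 0.1012, -0.0016, -0.1335]
0.61 [-0.0332, 0.1114, -0.0016, -0.1526]
0.49 [-0.0305, 0.1215, -0.0016, -0.1717]
0.4 [-0.0277, 0.1287, -0.0016, -0.186]
0.3 [-0.0238, 0.1365, -0.0016, -0.202]
0.2 [-0.0192, 0.1438, -0.0016, -0.2179]
0.1 [-0.0139, 0.1506, -0.0016, -0.2338]
0 [-0.0079, 0.1569, -0.0016, -0.2497]
```

First part of the sweep, to about a = 0.85, then a check.

Request:
drive_tool(moves=[[-1,-0.004,0.011,-0.001,0,0,0],[-1,-0.008,0.022,-0.001,0,0,0],[-1,-0.011,0.034,-0.001,0,0,0],[-1,-0.018,0.0425,-0.001,0,0,-0.019],[-1,-0.0235,0.051,-0.001,0,0,-0.038],[-1,-0.028,0.0605,-0.001,0,0,-0.057],[-1,-0.0315,0.07,-0.001,0,0,-0.076],[-1,-0.034,0.0805,-0.001,0,0,-0.095],[-1,-0.035,0.091,-0.001,0,0,-0.114],[-1,-0.035,0.091,-0.001,0,0,-0.114]])

```text
time_s: 2.45
tcp_pos: [0.5692, -0.2151, 0.1617]
ee_rot: [3.094, -0.546, 0.002]
contact_force: [0.1, -0.4, -0.3]
gripper_width: 0.0002
grasp_force: 0.0
```

```bash
python3 - <<'E'
from h import *
p=manip.camera_params("wrist");w=manip.capture("wrist")[:,:,::-1];cv2.imwrite("pics/w2.png",w);np.save("w2p.npy",p)
a=manip.capture("side")[90:240,220:420,::-1];b=manip.capture("scene")[130:280,120:320,::-1]
f=lambda x:cv2.resize(x,(272,204),interpolation=cv2.INTER_CUBIC)
cv2.imwrite("pics/m2.png",np.hstack([w,np.vstack([f(a),f(b)])[:384]  if 0 else cv2.resize(np.vstack([f(a),f(b)]),(272,384))]))
s=manip.get_state();print(s["tcp_pos"],s["time_s"],s["contact_force"])
E
```

```text
[ 0.56928256 -0.21632317  0.16112141] 2.6 [ 0.25167221  0.45418115 -0.68387935]
```

View pics/m2.png

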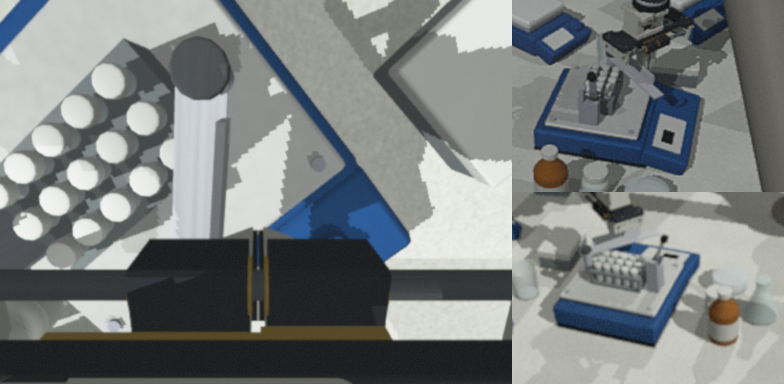

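```bash
python3 - <<'E'
from h import *
p=np.load("w2p.npy",allow_pickle=True).item()
loc=lambda P:np.r_[M.T@(P[:2]-c),P[2]]
s=manip.get_state();print("tcp",loc(np.array(s["tcp_pos"])))
for z in(.165,.175): print("knob",loc(onz("wrist",(203,68),z,p)))
for nm,uv,z in(("flat L hi",(175,105),.151),("flat L lo",(175,235),.151),("web top hi",(230,120),.175),("web top lo",(223,235),.175),("platform corner",(350,163),.085)):
    print(nm,np.round(loc(onz("wrist",uv,z,p)),4))
E
```

```text
tcp [-0.0814935  -0.0558644   0.16112141]
knob [-0.00194692 -0.09432867  0.165     ]
knob [-0.00348925 -0.09500315  0.175     ]
flat L hi [-0.0029 -0.0725  0.151 ]
flat L lo [-0.0489 -0.0267  0.151 ]
web top hi [-0.0246 -0.0897  0.175 ]
web top lo [-0.0591 -0.0541  0.175 ]
platform corner [-0.0997 -0.1224  0.085 ]
```

```bash
echo 'c=c+M@[-.001,-.007]' >> h.py; python3 - <<'E'
from h import *
for a in(.68,.58,.48,.38,.28,.2,.14,.1,.06,.03,0):
    xy,psi=pushpose(a,0,half=.018);print(a,rel(xy,.161,psi).tolist())
print(M@[1,0])
E
```

```text
0.68 [0.0028, 0.0075, -0.0001, -0.0281]
0.58 [0.0045, 0.0159, -0.0001, -0.0441]
0.48 [0.0069, 0.0242, -0.0001, -0.06]
0.38 [0.0102, 0.0321, -0.0001, -0.0759]
0.28 [0.0143, 0.0397, -0.0001, -0.0918]
0.2 [0.0181, 0.0455, -0.0001, -0.1045]
0.14 [0.0212, 0.0496, -0.0001, -0.1141]
0.1 [0.0235, 0.0522, -0.0001, -0.1205]
0.06 [0.0258, 0.0547, -0.0001, -0.1268]
0.03 [0.0276, 0.0566, -0.0001, -0.1316]
0 [0.0295, 0.0584, -0.0001, -0.1364]
[0.93312508 0.35955193]
```

Request:
drive_tool(moves=[[-1,0.003,0.0075,0,0,0,-0.022],[-1,0.0045,0.016,0,0,0,-0.044],[-1,0.007,0.024,0,0,0,-0.06],[-1,0.01,0.032,0,0,0,-0.076],[-1,0.0145,0.0395,0,0,0,-0.092],[-1,0.018,0.0455,0,0,0,-0.1045],[-1,0.021,0.0495,0,0,0,-0.114],[-1,0.0235,0.052,0,0,0,-0.1205],[-1,0.026,0.0545,0,0,0,-0.127],[-1,0.026,0.0545,0,0,0,-0.127]])

```text
time_s: 3.6
tcp_pos: [0.5951, -0.1618, 0.1605]
ee_rot: [2.64, -1.703, -0.001]
contact_force: [0.6, 0.7, -0.3]
gripper_width: 0.0002
grasp_force: 0.1
```

Request:
drive_tool(moves=[[-1,0.001,0.0008,0,0,0,-0.003],[-1,0.002,0.0016,0,0,0,-0.006],[-1,0.003,0.0024,0,0,0,-0.009],[-1,0.0035,0.003,0,0,0,-0.009],[-1,0.0035,0.003,0,0,0,-0.009]])

```text
time_s: 4.1
tcp_pos: [0.5989, -0.1589, 0.1607]
ee_rot: [2.59, -1.778, 0.0]
contact_force: [-0.9, 0.6, -0.5]
gripper_width: 0.0006
grasp_force: 0.5
```

Request:
drive_tool(moves=[[-1,0.0009,0.0004,0,0,0,0],[-1,0.0018,0.0007,0,0,0,0],[-1,0.0027,0.001,0,0,0,0],[-1,0.0036,0.0014,0,0,0,0],[-1,0.0036,0.0014,0,0,0,0]])

```text
time_s: 4.6
tcp_pos: [0.6016, -0.1574, 0.1606]
ee_rot: [2.589, -1.778, -0.003]
contact_force: [-5.4, -0.3, 1.3]
gripper_width: 0.0006
grasp_force: 2.5
```

```bash
python3 - <<'E'
from h import *
p=manip.camera_params("wrist");w=manip.capture("wrist")[:,:,::-1];cv2.imwrite("pics/w3.png",w);np.save("w3p.npy",p)
a=manip.capture("side")[90:240,220:420,::-1];b=manip.capture("scene")[130:280,120:320,::-1]
f=lambda x:cv2.resize(x,(272,192),interpolation=cv2.INTER_CUBIC)
cv2.imwrite("pics/m3.png",np.hstack([w,np.vstack([f(a),f(b)])]))
s=manip.get_state();print(s["tcp_pos"],s["time_s"],s["contact_force"])
E
```

```text
[ 0.60162917 -0.15742614  0.16064873] 4.75 [-4.19173863  0.80312439  0.99215786]
```

View pics/m3.png

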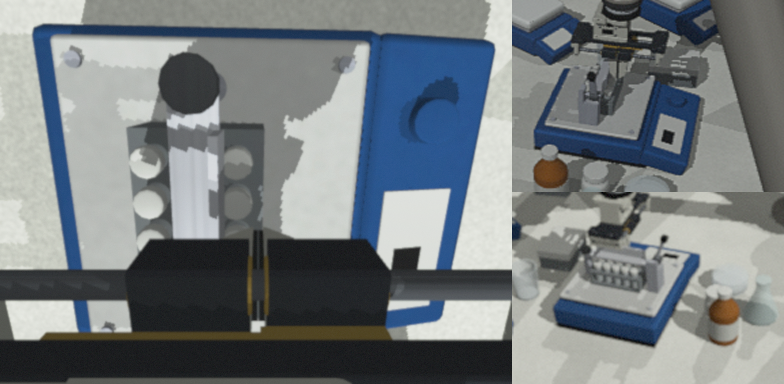

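Request:
drive_tool(moves=[[-1,0.0009,0.0004,0,0,0,0],[-1,0.0018,0.0007,0,0,0,0],[-1,0.0027,0.001,0,0,0,0],[-1,0.0027,0.001,0,0,0,0],[-1,0.0027,0.001,0,0,0,0]])

```text
time_s: 5.25
tcp_pos: [0.6018, -0.1573, 0.1607]
ee_rot: [2.585, -1.777, -0.009]
contact_force: [-15.5, -3.5, 5.7]
gripper_width: 0.0003
grasp_force: 7.9
```

```bash
python3 - <<'E'
from h import *
p=np.load("w3p.npy",allow_pickle=True).item()
loc=lambda P:np.r_[M.T@(P[:2]-c),P[2]]
s=manip.get_state();print("tcp",loc(np.array(s["tcp_pos"])),s["contact_force"])
for nm,uv,z in(("corner + -",(51,36),.085),("corner - -",(371,38),.085),("knob",(189,82),.165),("flat L hi",(167,120),.151),("flat L lo",(172,235),.151),("web hi",(219,130),.175),("web lo",(222,235),.175)):
    print(nm,np.round(onz("wrist",uv,z,p),4),np.round(loc(onz("wrist",uv,z,p)),4))
E
```

```text
tcp [-0.02890563 -0.00549818  0.16066603] [-15.49028443  -3.46968224   5.70744949]
corner + - [ 0.7595 -0.2144  0.085 ] [ 0.0977 -0.1154  0.085 ]
corner - - [ 0.5757 -0.2838  0.085 ] [-0.0988 -0.1141  0.085 ]
knob [ 0.6569 -0.2222  0.165 ] [-0.0008 -0.0859  0.165 ]
flat L hi [ 0.664 -0.202  0.151] [ 0.013  -0.0696  0.151 ]
flat L lo [ 0.645  -0.1476  0.151 ] [ 0.0148 -0.0119  0.151 ]
web hi [ 0.6384 -0.2095  0.175 ] [-0.0136 -0.0674  0.175 ]
web lo [ 0.6223 -0.1674  0.175 ] [-0.0134 -0.0223  0.175 ]
```

Request:
drive_tool(moves=[[-1,-0.005,-0.002,0,0,0,0],[-1,-0.014,-0.0055,0,0,0,0],[-1,-0.028,-0.011,0,0,0,0],[-1,-0.028,-0.011,0.03,0,0,0],[-1,-0.028,-0.011,0.075,0,0,0],[-1,-0.028,-0.011,0.12,0,0,0],[-1,-0.028,-0.011,0.14,0,0,0],[-1,-0.028,-0.011,0.14,0,0,0]])

```text
time_s: 6.05
tcp_pos: [0.5784, -0.1681, 0.3051]
ee_rot: [-2.588, 1.778, -0.014]
contact_force: [0.1, 0.3, -0.5]
gripper_width: 0.0004
grasp_force: 0.0
```

```bash
cat >> h.py <<'E'
def lev(b,s=.052,gap=0,x=-.003):
    return W(x,.085+s*np.sin(b)-.004*np.cos(b)-.0095-gap), .163+s*np.cos(b)+.004*np.sin(b)+.008
E
python3 - <<'E'
from h import *
psi=th
xy,z=lev(.36,gap=.022);print("above",rel(xy,.30,psi).tolist(),"down",rel(xy,z,psi).tolist())
p=manip.camera_params("wrist");w=manip.capture("wrist")[:,:,::-1];cv2.imwrite("pics/w4.png",w);np.save("w4p.npy",p)
a=manip.capture("side")[90:240,220:420,::-1];b=manip.capture("scene")[130:280,120:320,::-1]
f=lambda x:cv2.resize(x,(272,192),interpolation=cv2.INTER_CUBIC)
cv2.imwrite("pics/m4.png",np.hstack([w,np.vstack([f(a),f(b)])]))
s=manip.get_state();print(s["tcp_pos"],s["q"])
E
```

```text
above [0.0212, 0.0887, -0.0051, 0.0001] down [0.0212, 0.0887, -0.084, 0.0001]
[ 0.57658662 -0.16730171  0.2994429 ] [-4.10035084e-01  4.49414483e-01  1.18173561e+00  5.75448881e-05
  1.51215761e+00  2.36456194e+00]
```

View pics/m4.png

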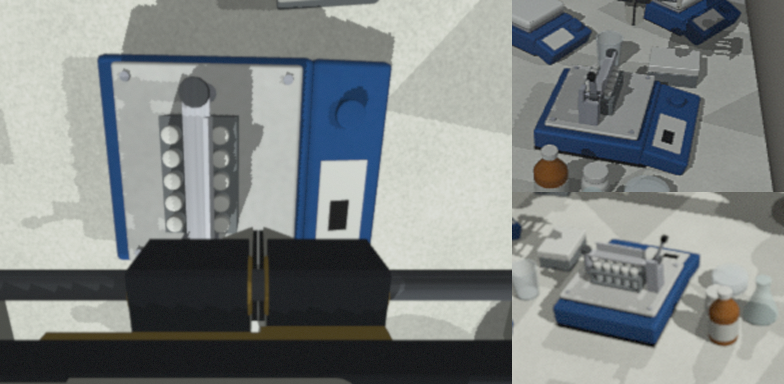

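Request:
drive_tool(moves=[[-1,0.008,0.035,0,0,0,0],[-1,0.016,0.07,0,0,0,0],[-1,0.021,0.0885,0,0,0,0],[-1,0.021,0.0885,-0.02,0,0,0],[-1,0.021,0.0885,-0.05,0,0,0],[-1,0.021,0.0885,-0.075,0,0,0],[-1,0.021,0.0885,-0.084,0,0,0],[-1,0.021,0.0885,-0.084,0,0,0]])

```text
time_s: 7.0
tcp_pos: [0.597, -0.0787, 0.2144]
ee_rot: [2.588, -1.778, -0.007]
contact_force: [-0.9, -0.6, 0.6]
gripper_width: 0.0001
grasp_force: 0.0
```

```bash
python3 - <<'E'
from h import *
for b in(.36,.5,.65,.8,.95,1.1,1.2,1.3,1.4,1.5):
    xy,z=lev(b);print(b,rel(xy,z,th).tolist())
a=manip.capture("side")[110:210,240:373,::-1];b=manip.capture("scene")[130:230,180:313,::-1]
cv2.imwrite("pics/m5.png",np.vstack([cv2.resize(x,(399,300),interpolation=cv2.INTER_CUBIC) for x in(a,b)]))
E
```

```text
0.36 [-0.0054, 0.0199, 0.0067, 0.0001]
0.5 [-0.0078, 0.0263, 0.0042, 0.0001]
0.65 [-0.0103, 0.0327, 0.0005, 0.0001]
0.8 [-0.0125, 0.0385, -0.0043, 0.0001]
0.95 [-0.0145, 0.0436, -0.0099, 0.0001]
1.1 [-0.0161, 0.0478, -0.0162, 0.0001]
1.2 [-0.017, 0.0502, -0.0208, 0.0001]
1.3 [-0.0177, 0.052, -0.0256, 0.0001]
1.4 [-0.0183, 0.0535, -0.0306, 0.0001]
1.5 [-0.0187, 0.0544, -0.0357, 0.0001]
```

View pics/m5.png

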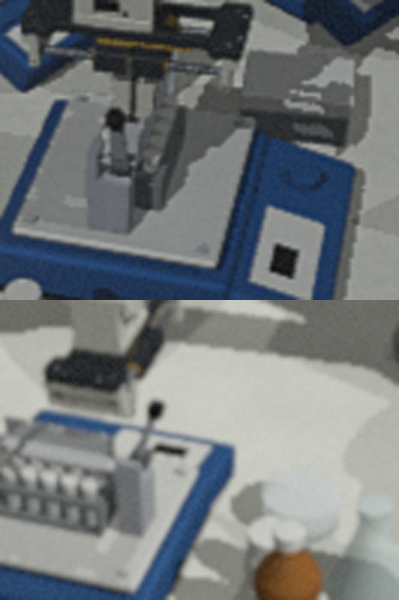

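Request:
drive_tool(moves=[[-1,-0.003,0.01,0.003,0,0,0],[-1,-0.0055,0.02,0.0065,0,0,0],[-1,-0.008,0.0265,0.004,0,0,0],[-1,-0.0105,0.0325,0.0005,0,0,0],[-1,-0.0125,0.0385,-0.0045,0,0,0],[-1,-0.0145,0.0435,-0.01,0,0,0],[-1,-0.016,0.048,-0.016,0,0,0],[-1,-0.017,0.05,-0.021,0,0,0],[-1,-0.0175,0.052,-0.0255,0,0,0],[-1,-0.0185,0.0535,-0.0305,0,0,0],[-1,-0.0185,0.0535,-0.0305,0,0,0]])

```text
time_s: 8.2
tcp_pos: [0.5801, -0.0237, 0.1883]
ee_rot: [-2.588, 1.776, -0.004]
contact_force: [1.4, 1.3, 3.8]
gripper_width: 0.0
grasp_force: 1.4
```

Request:
drive_tool(moves=[[-1,0,0.001,-0.0015,0,0,0],[-1,0,0.001,-0.003,0,0,0],[-1,0,0.001,-0.0045,0,0,0],[-1,0,0.001,-0.0055,0,0,0],[-1,0,0.001,-0.0055,0,0,0]])

```text
time_s: 8.7
tcp_pos: [0.5799, -0.0232, 0.1823]
ee_rot: [-2.588, 1.777, -0.002]
contact_force: [0.1, 1.6, 4.3]
gripper_width: 0.0005
grasp_force: 2.0
```

Request:
drive_tool(moves=[[-1,0,0,-0.001,0,0,0],[-1,0,0,-0.002,0,0,0],[-1,0,0,-0.003,0,0,0],[-1,0,0,-0.004,0,0,0],[-1,0,0,-0.005,0,0,0],[-1,0,0,-0.005,0,0,0]])

```text
time_s: 9.3
tcp_pos: [0.5799, -0.0231, 0.1783]
ee_rot: [-2.588, 1.777, -0.003]
contact_force: [-3.2, 4.4, 11.3]
gripper_width: 0.0003
grasp_force: 5.7
```

Request:
drive_tool(moves=[[-1,0,0,-0.001,0,0,0],[-1,0,0,-0.002,0,0,0],[-1,0,0,-0.002,0,0,0]])

```text
time_s: 9.6
tcp_pos: [0.5799, -0.0231, 0.1779]
ee_rot: [-2.588, 1.776, -0.005]
contact_force: [-7.1, 5.0, 21.8]
gripper_width: 0.0006
grasp_force: 11.4
```

Firm stop (22 N with no further travel). Now I lift straight off and check.

Request:
drive_tool(moves=[[-1,0,0,0.004,0,0,0],[-1,0,0,0.02,0,0,0],[-1,0,0,0.06,0,0,0],[-1,0,0,0.1,0,0,0],[-1,-0.03,-0.02,0.13,0,0,0],[-1,-0.07,-0.06,0.14,0,0,0],[-1,-0.11,-0.1,0.14,0,0,0],[-1,-0.12,-0.11,0.14,0,0,0],[-1,-0.12,-0.11,0.14,0,0,0]])

```text
time_s: 10.5
tcp_pos: [0.4575, -0.1362, 0.3147]
ee_rot: [2.585, -1.783, 0.002]
contact_force: [-0.1, 0.2, -0.4]
gripper_width: 0.0003
grasp_force: 0.0
```

```bash
python3 - <<'E'
from h import *
a=manip.capture("side")[110:210,240:373,::-1];b=manip.capture("scene")[140:240,130:263,::-1]
cv2.imwrite("pics/m6.png",np.hstack([cv2.resize(x,(399,300),interpolation=cv2.INTER_CUBIC) for x in(a,b)]))
for nm,P in(("tip b=1.5",[*W(0,.085+.078*np.sin(1.5)),.163+.078*np.cos(1.5)]),("strap end",[*W(0,.095),.149])):
    print(nm,(proj("side",P)-[240,110])*3,(proj("scene",P)-[130,140])*3+[399,0])
s=manip.get_state();print(s["contact_force"],s["time_s"])
E
```

```text
tip b=1.5 [104.4492034  211.53927973] [758.26652221 135.02543885]
strap end [120.58152366 179.66325593] [694.45577428 138.53945183]
[0.46779827 0.39846942 0.22125338] 10.6
```

View pics/m6.png

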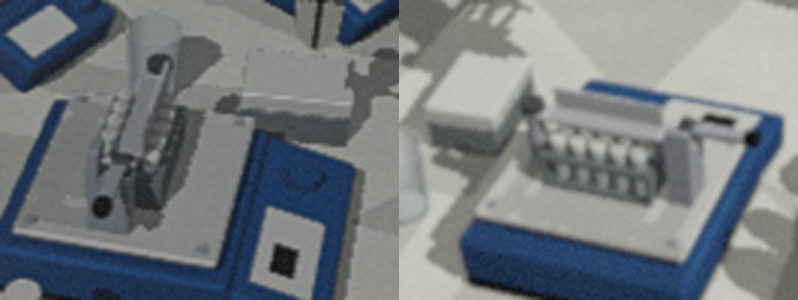

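The lever grip lies level and pointing outwards, at (102,206) in the side view and (752,138) in the scene view. Both are within about 2 px of where it should be at 1.5 rad. The strap lies across the rack with its end in the catch.

```bash
python3 -c "
from rig import manip
print(manip.close_job())"
```

```text
the job is handed in; nothing more can be done
None
```

The strap is fully home across the rack and the cam lever is all the way down, both pushed until they stopped firmly; the rack and bystanders were left alone, and the job was handed in at about 10.6 s.

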